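# Reset the card stop of the hole punch guide

## Robot

A 7-joint arm with a two-finger parallel gripper is mounted at the origin on a cart in front of the work surface, level with it; the furniture and walls round the work are solid. World frame = base frame: x ahead of the robot, y to its left, z up, the work surface at z = 0. Lengths are in m, angles in degrees, forces in N, time in s.
With the tool pointing down it reaches from about 0.35 to 0.9 m from the base axis. Payload 8.1 kg.
Tool frame: the origin (TCP) lies midway between the tips of the shut fingers; the grasp point (between the pads) lies bot.tcp_to_grasp behind it (bot.tcp_to_grasp is the distance from the TCP to the grasp point, in m); z points along the fingers, y is the line along which they close (so a half turn about z gives the same grasp; the last joint's range is limited). The gripper opens to 85 mm and grips with 20 to 120 N. Pads are 22 mm wide; open, the fingers measure 114 mm over their backs; the gripper's body (76 mm by 85 mm) begins 54 mm behind the grasp point. The pads swing forward as they close: fully open they stand 13 mm farther back than shut.
Start: joints at [-71.998, 24.895, 1.432, 90.138, -0.665, 64.973, -4.303], TCP at [0.253, 0.571, 0.199] pointing down, gripper open.
Joint ranges: [-149.89, 149.89], [-25.12, 119.58], [-72.63, 75.52], [4.76, 147.25], [-75.54, 255.54], [6.69, 114.76], [-157.13, 157.13]. Speed limits (degrees/s): [127.2, 127.2, 172.46, 172.46, 180, 180, 180].

## Interface

Orientations are given as [roll, pitch, yaw] about the fixed x, y, z axes, in that order (R = Rz(yaw) Ry(pitch) Rx(roll)).
In Python, from rig import bot gives the robot as it stands. The module is installed in compiled form; this text tells all that it offers.
- The arm moves only by the tool apply_moves, never from a script. Its argument "motion" is a list of rows, each a list of 7 numbers: the finger opening in cm, from 0 to 8.54, then the shift along the tool's x, y, z in cm, then the turn, a rotation vector about the tool's x, y, z in degrees. A call has 1 to 8 rows; each row shifts and turns the commanded pose from where the row before left it, along the tool's axes as they then stand; what a row does not reach is not made up. A row lasts 1/8 s, in which the tool goes at most 62.5 mm and 10.7 degrees, less where a joint would pass 70% of its speed; a pose out of reach is approached as far as the arm can. A call is refused whole if a number of a shift passes 6.25 or a number of a turn 10.7, either way. A call with a gripper value outside its range is refused whole. The fingers move at their own pace and stop on an object; the grip force is fixed at half the most. Time passes only in rows, so rows that do not move let the fingers close. It gives the time, the measured TCP pose, the force, the opening and the grip force at its end, in the units of the state.
- bot.state(): the state, without advancing time (a new reading comes with each control period).
- bot.get_image(name): name is "scene" or "top" or "wrist"; returns a dict with "img" (400x640x3 uint8, blue, green, red), "z_map" (400x640 float32, m along the optical axis (not along the pixel's ray), 0 where there is no reading), "intrinsics" (3x3 intrinsics, pixels), "k1" (the pictures are not rectified: a ray, as slopes to the right and down, at radius r is drawn at 1 + k1 r^2 times it, then the intrinsics apply), "R" (3x3) and "t" (3): a world point X has camera coordinates R X + t. Camera axes: x right, y down, z forward; pixel columns grow to the right and rows downward; lengths in m; the calibration is good to about 2 mm. A picture is of the moment at which its call begins.
- bot.finish_job(): hands the job in; it is judged then, once.
Trained networks look in a picture, given as the dict that the camera call returned (one of the last four; its "shot" number tells which), for a name from the list of things; names that differ only in an ending like _2 or _b are one class to them, and where a whole thing is asked for, a point or a joint stands for the part that bears it (a point fixed in the world has none). Each returns a list of dicts, best first, with "confidence" (0 to 1); they miss things now and then, are a little off and sometimes report something else, mostly with a low value. They report only what shows in the picture. A call takes as long as a camera call. They do not tell look-alikes from the thing itself.
- bot.outline_of(picture, target): "region" (400x640 bool, what is visible of it) and "location" ([row, column] in pixels, amid what is visible of it).
The state is a dict: "time": time; "qpos": joint angles; "qd": joint speeds; "tau": joint torques, N m; "eef_pos": TCP position; "tcp_rot": TCP orientation; "contact_force": force on the tool from outside, world axes, zero at the start; "torque": the same for the moment, N m; "finger_gap": finger opening in m; "gripper_force": force on a finger pad.
Only numpy, scipy, OpenCV 4.12 (cv2) and the standard library are available. Lean on these libraries where they do the work, as an engineer would, in place of code of your own. Each camera call takes 0.05 s, during which the arm holds its last target. There are 200 camera calls.

## Task

On the card guide of the hole punch, one format tab stands up to mark the notch wanted for the next cards. Lift the stop out of the notch it sits in, move it along the rails and drop it into the notch beside the upright tab, so that the bar is fully down in both rails, square and level; then let go.

Things in the scene. Friction and masses are not known exactly. Their poses are not given: they have to be found in the camera images.
- guide: Fixed card guide: wooden board 186 (x) x 432 (y) mm, top at z 14, hole punch on its +y end (y 177 to 295, up to z 81). Two aluminium rails, 12 wide, 244 long, run along y at x -50 and 50; each has five notches cut from above at y -90, -45, 0, 45, 90. Origin: at table height, midway between the rails at the middle notch; z up; yaw within 0.3 rad of the world's.
- guide_notch (a point): Point of the guide: floor of its middle notch, midway between the rails, 28 mm over the guide's origin. All notches are 16 mm wide along y with upright walls, open above; the teeth between them rise 16 mm over the floors and have shoulders rounded at 6 mm radius that lead a bar in. Axes parallel to the guide's.
- stop: The loose stop, 0.12 to 0.26 kg, held in a notch by its weight only: a steel bar 124 long (its x), 12 wide (y), 18 high across both rails; below it a plate 64 (x) x 12 x 12 mm hangs between the rails, 12 mm of play each end. Same both ways round. Origin: middle of the bar's underside, z up; seated it is level with the notch floors, x across the rails, 2 mm play each side in the notch.
- stop_grip (a point): Centre of the stop's black upright grip, 44 mm above the stop's origin: a flat-sided block 36 mm along the stop's x, 24 mm along its y (pinch it across these 24 mm), from 18 to 62 mm above the bar's underside. Seated, its top is 90 mm over the table. The stop must rise over 16 mm to pass the teeth.
- flag_up: The upright tab, fixed: dark round-topped plate 22 mm wide (y), 4 thick, up to z 63, on the board's -x edge beside the wanted notch. Its origin is not on the plate but 104 mm from it in +x: at table height, at the centre of the wanted notch between the rails; axes parallel to the guide's. Three other tabs lie flat on the board (30 x 22 x 4 mm); the stop's first notch has none.
There are look-alikes about, which are no part of the job. What is shaped like the stop but yellow is not meant.

How it is judged (in metres and radians):
On the way:
1. the stop is lifted out of its notch, its bar's underside about clear of the teeth (at least 14 mm above the notch floors) (z of stop in the frame of guide above 0.042 m), for 0.1 s.
At the end, for the whole second after the job is handed in: The stop sits in the notch beside the upright tab: its origin within 6 mm of the notch centre along the rails and 20 mm across them, its underside within 5 mm of the notch floors' height (z 28 mm of the guide), square to the rails within 0.15 rad, level within 0.1 rad, at rest and released (y of stop in the frame of flag_up between -0.006 and 0.006 m and x of stop in the frame of flag_up between -0.02 and 0.02 m and z of stop in the frame of guide between 0.023 and 0.033 m and angle between the y axis of stop and the y axis of guide, either way round below 0.15 rad and angle between stop's own z axis and vertical below 0.1 rad and linear speed of stop below 0.02 m/s and contact force between stop and the fingers below 0.1 N); the robot touches nothing.
It also fails if it takes over 37 s, if anything falls off the work surface, if the arm or the gripper's body presses on something with over 40 N, if the wrist force passes 120 N, or if a joint passes its speed limit or range.

## Working session

There is one attempt and no reset: what is moved stays moved. The work goes in short steps, Python scripts to look and compute and a tool call to move; the robot and the scene stay as the last step left them, time stands still between calls to the robot, and variables do not carry over. Pictures are saved under pics/ and viewed, at most 10 in all, crops included, and the job is handed in when it is done.

Besides the shell and the picture viewer there is one more tool, called after ">>>" by a JSON object that holds its "fn" and its "kwargs". apply_moves: Moves the arm, as the interface text tells. Its arguments: {"type":"object","properties":{"motion":{"type":"array","items":{"type":"array","items":{"type":"number"}}}},"required":["motion"]}

```bash
mkdir -p pics; cat > h.py <<'E'
import numpy as np, cv2
from rig import bot
def cloud(p):
    z=p["z_map"]; K=p["intrinsics"]; h,w=z.shape
    u,v=np.meshgrid(np.arange(w),np.arange(h))
    pts=np.stack([u,v],-1).reshape(-1,1,2).astype(np.float32)
    n=cv2.undistortPoints(pts,K,np.array([p["k1"],0,0,0.])).reshape(h,w,2)
    c=np.dstack([n[...,0]*z,n[...,1]*z,z])
    X=(c-p["t"])@p["R"]
    X[z<=0]=np.nan
    return X
E
python3 - <<'E'
from h import *
s=bot.state();print({k:np.round(s[k],3) for k in("time","eef_pos","tcp_rot","finger_gap")},bot.tcp_to_grasp)
for c in("top","scene"):
    p=bot.get_image(c);X=cloud(p);im=p["img"].copy();cv2.imwrite(f"pics/{c}.png",im);np.savez(f"{c}.npz",X=X,im=im)
    for t in("guide","stop","stop_grip","flag_up"):
        for o in bot.outline_of(p,t):
            m=o["region"]&np.isfinite(X[...,0]);q=X[m]
            print(c,t,round(o["confidence"],2),np.round(o["location"]),m.sum(),np.round(np.median(q,0),3) if len(q) else"",np.round(np.percentile(q,98,axis=0),3) if len(q) else "", im[o["region"]].mean(0).round())
E
```

```text
{'time': np.float64(0.0), 'eef_pos': array([0.253, 0.571, 0.198]), 'tcp_rot': array([-1.79909e+02,  6.00000e-03,  1.56116e+02]), 'finger_gap': np.float64(0.085)} 0.0187
top guide 0.96 [207. 347.] 10778 [0.519 0.071 0.015] [0.631 0.263 0.08 ] [ 71. 115. 141.]
top stop 0.93 [237. 219.] 343 [0.435 0.378 0.046] [0.448 0.444 0.076] [ 15. 142. 176.]
top stop 0.64 [209. 422.] 392 [ 0.506 -0.112  0.052] [ 0.57  -0.101  0.092] [55. 66. 76.]
top stop_grip 0.85 [234. 215.] 360 [0.435 0.38  0.045] [0.449 0.444 0.076] [ 17. 141. 174.]
top stop_grip 0.81 [206. 420.] 392 [ 0.506 -0.112  0.051] [ 0.569 -0.101  0.092] [55. 66. 75.]
scene guide 0.86 [210. 330.] 10386 [0.513 0.103 0.018] [0.609 0.272 0.082] [ 74.  96. 108.]
scene stop 0.95 [170. 410.] 581 [ 0.505 -0.107  0.051] [ 0.57  -0.099  0.091] [52. 60. 66.]
scene stop 0.64 [290. 224.] 1393 [0.433 0.391 0.031] [0.479 0.447 0.076] [ 46. 103. 124.]
scene stop_grip 0.6 [286. 223.] 1309 [0.433 0.391 0.031] [0.449 0.447 0.076] [ 43. 101. 123.]
scene stop_grip 0.59 [169. 410.] 595 [ 0.505 -0.108  0.051] [ 0.567 -0.099  0.091] [52. 59. 65.]
scene flag_up 0.52 [220. 359.] 135 [0.445 0.084 0.043] [0.468 0.093 0.063] [44. 54. 61.]
```

View pics/top.png

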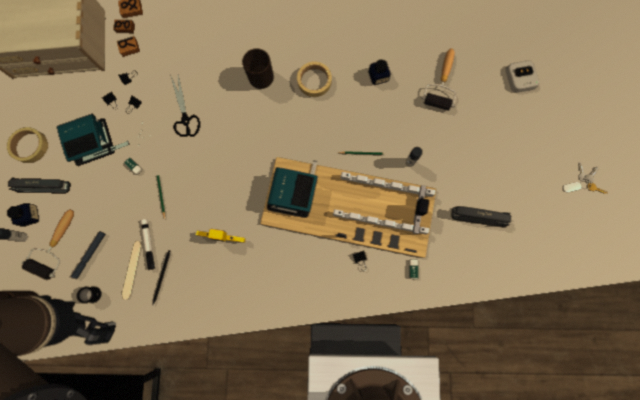

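View pics/scene.png

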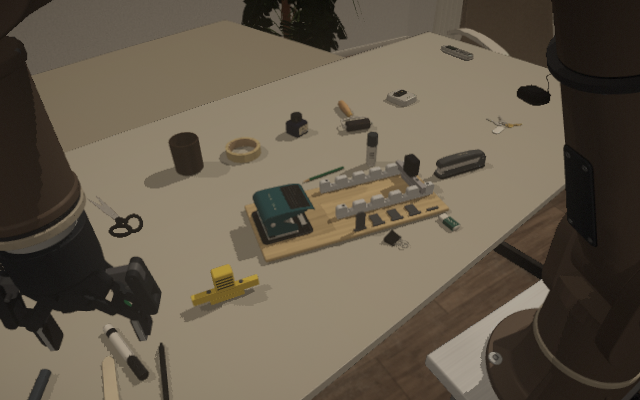

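Candidates for the stop: the steel bar with black grip on the guide, top (209,422) / scene (170,410), which I choose. Look-alikes are the yellow one at top (237,219) / scene (290,224), the black stapler at top (215,481), and the roller and clips. The upright tab appears to be at scene (220,359). I'll check both in one close crop and fit the guide.

```bash
cat > fit.py <<'E'
from h import *
from scipy.optimize import minimize
def fitg(X,o,yaw):
    """rail-top points -> guide pose: rails at x +-50 (12 wide), y teeth"""
    pass
E
python3 - <<'E'
from h import *
a=np.load("top.npz");b=np.load("scene.npz")
A=cv2.resize(a["im"][150:265,255:445],None,fx=4,fy=4,interpolation=cv2.INTER_CUBIC)
B=cv2.resize(b["im"][145:265,290:480],None,fx=4,fy=4,interpolation=cv2.INTER_CUBIC)
cv2.imwrite("pics/crop.png",cv2.resize(np.vstack([A,B]),None,fx=.63,fy=.63)) if 0 else cv2.imwrite("pics/cropB.png",B)
cv2.imwrite("pics/cropA.png",A)
from scipy.optimize import minimize
for n,d in(("top",a),("scene",b)):
    X=d["X"].reshape(-1,3);X=X[np.isfinite(X[:,0])]
    roi=(X[:,0]>.38)&(X[:,0]<.66)&(X[:,1]>-.2)&(X[:,1]<.32);X=X[roi]
    bd=X[(X[:,2]>.009)&(X[:,2]<.019)]
    r=cv2.minAreaRect((bd[:,:2]*1000).astype(np.float32));print(n,"board",r)
    t=X[(X[:,2]>.038)&(X[:,2]<.049)&(X[:,1]<.13)&(X[:,0]>.43)]
    def cost(q):
        c,s=np.cos(q[2]),np.sin(q[2]);d=t[:,:2]-[q[0],.03]
        x=c*d[:,0]+s*d[:,1]
        return np.minimum(np.maximum(abs(abs(x)-.05)-.004,0),.015).sum()+ .1*np.minimum(abs(abs(x)-.05),.015).sum()
    best=min((minimize(cost,[x0,0,w],method="Nelder-Mead",options=dict(initial_simplex=[[x0,0,w],[x0+.01,0,w],[x0,0,w+.05],[x0,.01,w]])) for x0 in(.5,.52,.54) for w in(-.2,-.1,0,.1,.2)),key=lambda r:r.fun)
    q=best.x;print("rails x@y=.03, yaw",q[[0,2]],best.fun,len(t))
    c,s=np.cos(q[2]),np.sin(q[2]);dd=t[:,:2]-[q[0],.03];x=c*dd[:,0]+s*dd[:,1];y=-s*dd[:,0]+c*dd[:,1]
    on=abs(abs(x)-.05)<.007;print("y range",y[on].min(),y[on].max());print(np.histogram(y[on],np.arange(-.16,.14,.006))[0])
E
```

```text
top board ((517.7653198242188, 60.54899597167969), (452.7202453613281, 267.1584777832031), 88.58820343017578)
rails x@y=.03, yaw [ 0.53953008 -0.18878676] 2.12375781767183 817
y range -0.1795636181872194 0.06311348247464325
[16 22 28 17 23 24 25 28  2  0  4 24 25 22 26 14  0  0 12 24 23 23 23  2
  0  6 23 24 23 23 13  0  0 18 24 24 24  4  0  0  0  0  0  0  0  0  0  0
  0  0]
scene board ((520.5950927734375, 67.56907653808594), (445.6592712402344, 271.0540466308594), 88.58931732177734)
rails x@y=.03, yaw [ 0.53966537 -0.19344129] 3.3492666364492516 943
y range -0.17651093051994157 0.0655023639852543
[10 11 24 22 20 22 22 30 16  0  0 14 24 23 25 30  0  0  8 25 28 25 28 23
  0  0 18 29 26 30 30  0  0  7 25 30 28 23  0  0  0  0  0  0  0  0  0  0
  0  0]
```

View pics/cropB.png

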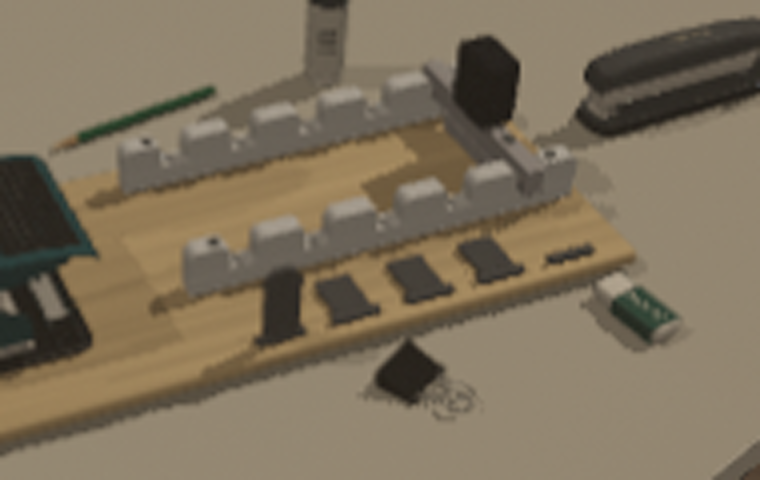

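View pics/cropA.png

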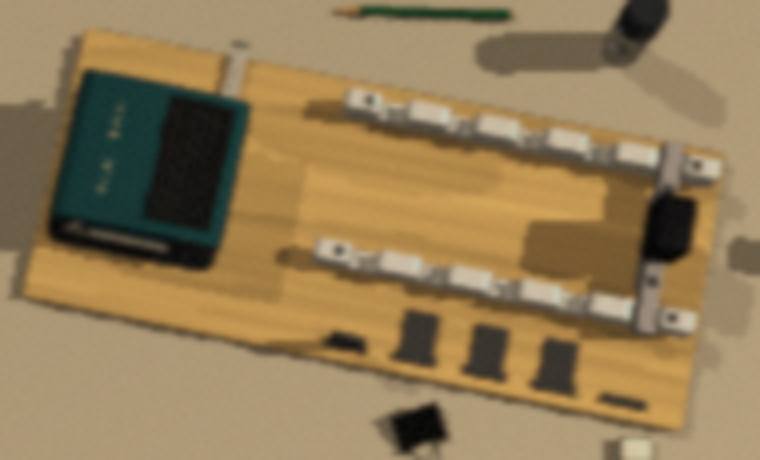

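The crop confirms it. The steel stop with the black grip sits in the end notch away from the punch (guide y -90). The upright tab is the one nearest the punch (cropB (282,305)), beside notch +90. The guide's yaw is about -10.9° and its origin about (0.529, -0.026), so the stop should be at about (0.512, -0.114).

>>> {"fn": "apply_moves", "kwargs": {"motion": [[8.5, 0, 0, 0, 0, 0, -6.45], [8.5, 0, 0, 0, 0, 0, -6.45], [8.5, -3.2, -5.2, 0, 0, 0, 0], [8.5, -3.2, -5.2, 0, 0, 0, 0], [8.5, -3.2, -5.2, 0, 0, 0, 0], [8.5, -3.2, -5.2, 0, 0, 0, 0], [8.5, -3.2, -5.2, 0, 0, 0, 0], [8.5, -3.2, -5.2, 0, 0, 0, 0]]}}

```text
time: 1.5
eef_pos: [0.3827, 0.2268, 0.1995]
tcp_rot: [179.9, 0.0, 169.0]
contact_force: [1.0, 0.3, -0.0]
finger_gap: 0.0848
gripper_force: 0.0
```

>>> {"fn": "apply_moves", "kwargs": {"motion": [[8.5, -3.2, -5.2, 0, 0, 0, 0], [8.5, -3.2, -5.2, 0, 0, 0, 0], [8.5, -3.2, -5.2, 0, 0, 0, 0], [8.5, -3.2, -5.2, 0, 0, 0, 0], [8.5, -3.2, -5.2, 0, 0, 0, 0], [8.5, -3.2, -5.2, 0, 0, 0, 0], [8.5, 0, 0, 0, 0, 0, 0], [8.5, 0, 0, 0, 0, 0, 0]]}}

```text
time: 2.5
eef_pos: [0.5109, -0.1139, 0.1989]
tcp_rot: [180.0, -0.0, 169.0]
contact_force: [0.4, 0.3, 0.4]
finger_gap: 0.0847
gripper_force: 0.0
```

```bash
python3 - <<'E'
from h import *
s=bot.state();print({k:np.round(s[k],4) for k in("time","eef_pos","tcp_rot","finger_gap","contact_force")})
p=bot.get_image("wrist");X=cloud(p);cv2.imwrite("pics/w1.png",p["img"]);np.savez("w1.npz",X=X,im=p["img"])
P=X.reshape(-1,3);P=P[np.isfinite(P[:,0])]
g=P[(P[:,2]>.085)&(P[:,2]<.094)&(abs(P[:,0]-.51)<.05)&(abs(P[:,1]+.114)<.05)]
print(len(g),cv2.minAreaRect((g[:,:2]*1000).astype(np.float32)),g.mean(0))
E
```

```text
{'time': np.float64(2.5), 'eef_pos': array([ 0.5109, -0.1139,  0.1989]), 'tcp_rot': array([ 1.799773e+02, -3.180000e-02,  1.689948e+02]), 'finger_gap': np.float64(0.0847), 'contact_force': array([0.3569, 0.3174, 0.4085])}
776 ((511.6356201171875, -113.64591979980469), (23.937551498413086, 35.21236801147461), 78.2520751953125) [ 0.51100774 -0.11369079  0.08909572]
```

View pics/w1.png

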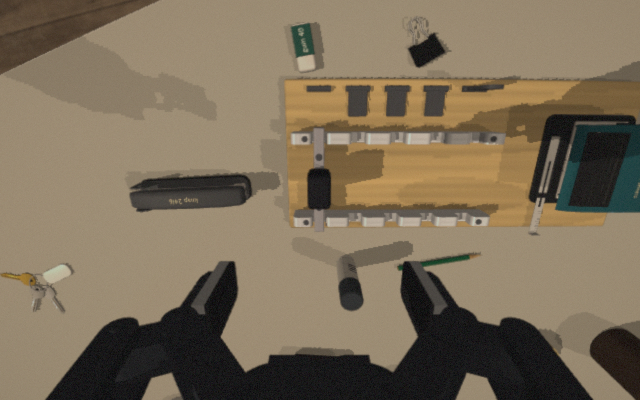

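The grip is seen at (318,188) in the wrist image and measures (0.511, -0.1137), which puts it right under the TCP. The upright tab is at (482,88). I'm descending and gripping.

>>> {"fn": "apply_moves", "kwargs": {"motion": [[6, 0, 0, 5, 0, 0, 0], [6, 0, 0, 5, 0, 0, 0], [6, 0, 0, 3, 0, 0, 0], [6, 0, 0, 1.2, 0, 0, 0], [6, 0, 0, 0, 0, 0, 0], [1.5, 0, 0, 0, 0, 0, 0], [1.5, 0, 0, 0, 0, 0, 0], [1.5, 0, 0, 0, 0, 0, 0]]}}

```text
time: 3.55
eef_pos: [0.5118, -0.1148, 0.0583]
tcp_rot: [-180.0, 0.1, 169.0]
contact_force: [-2.5, -1.1, 6.9]
finger_gap: 0.0153
gripper_force: 3.6
```

>>> {"fn": "apply_moves", "kwargs": {"motion": [[1.5, 0, 0, 0, 0, 0, 0], [1.5, 0, 0, 0, 0, 0, 0], [1.5, 0, 0, 0, 0, 0, 0], [1.5, 0, 0, 0, 0, 0, 0]]}}

```text
time: 4.05
eef_pos: [0.5118, -0.115, 0.0583]
tcp_rot: [-180.0, 0.1, 169.0]
contact_force: [-1.6, -1.7, 6.9]
finger_gap: 0.0149
gripper_force: 3.7
```

```bash
python3 - <<'E'
from h import *
from scipy.optimize import minimize
X=np.load("w1.npz")["X"].reshape(-1,3);X=X[np.isfinite(X[:,0])]
X=X[(X[:,0]>.44)&(X[:,0]<.64)&(X[:,1]>-.2)&(X[:,1]<.14)]
hi=X[(X[:,2]>.0385)&(X[:,2]<.0455)]
def loc(q,t):
    c,s=np.cos(q[2]),np.sin(q[2]);d=t[:,:2]-q[:2];return c*d[:,0]+s*d[:,1],-s*d[:,0]+c*d[:,1]
def cost(q):
    x,y=loc(q,hi); ex=np.maximum(abs(abs(x)-.05)-.005,0)
    n=np.abs(y[:,None]-np.array([-.09,-.045,0,.045,.09])).min(1)
    ey=np.maximum(.010-n,0)+np.maximum(abs(y)-.122,0)
    return (np.minimum(ex,.01)+np.minimum(ey,.008)).sum()
q=min((minimize(cost,[.529+a,-.026+b,-.191],method="Nelder-Mead",options=dict(initial_simplex=np.array([.529+a,-.026+b,-.191])+np.vstack([[0,0,0],np.diag([.005,.005,.02])]))) for a in(-.004,0,.004) for b in(-.006,0,.006)),key=lambda r:r.fun)
print(q.x,q.fun,len(hi))
q=q.x;c,s=np.cos(q[2]),np.sin(q[2])
for k in(-.09,.09):print(k,q[0]-s*k,q[1]+c*k)
f=X[(X[:,2]>.052)&(X[:,2]<.066)]; x,y=loc(q,f);m=x<-.08;print("flag y",m.sum(),y[m].mean() if m.any() else 0, x[m].mean() if m.any() else 0)
E
```

```text
[ 0.52881867 -0.02600081 -0.19024649] 4.411820899576314 3294
-0.09 0.51179959023211 -0.11437700010688444
0.09 0.5458377592808057 0.062375377664427065
flag y 103 0.08693118339902775 -0.10297791241065803
```

The gap of 15 mm on a 24 mm block doesn't fit, so I'll look.

```bash
python3 - <<'E'
from h import *
a=bot.get_image("wrist");b=bot.get_image("scene")
B=cv2.resize(b["img"][100:250,330:490],None,fx=3.2,fy=3.2,interpolation=cv2.INTER_CUBIC)
A=a["img"][100:400,160:448]
A=cv2.resize(A,(int(A.shape[1]*.97*B.shape[0]/A.shape[0]*.55),B.shape[0]))
cv2.imwrite("pics/g1.png",np.hstack([A,B]));print(A.shape,B.shape)
E
```

```text
(480, 245, 3) (480, 512, 3)
```

View pics/g1.png

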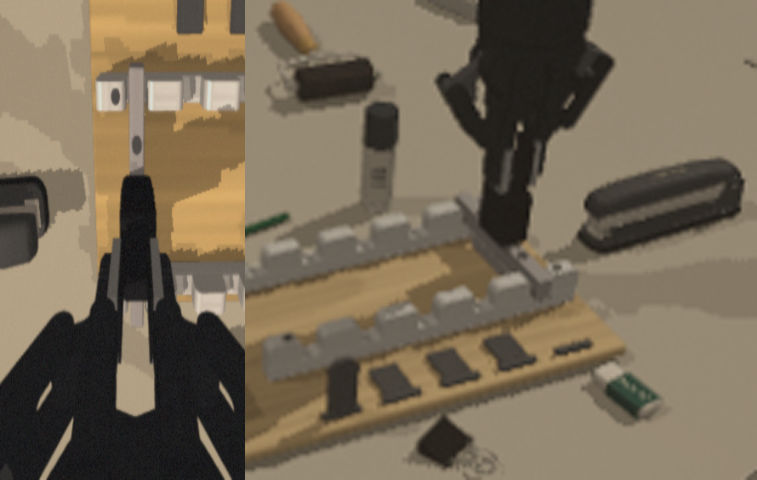

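The block is between the pads, and the fingers appear to be compliant. I'm commanding fully shut for the full grip, then lifting slightly.

>>> {"fn": "apply_moves", "kwargs": {"motion": [[0, 0, 0, 0, 0, 0, 0], [0, 0, 0, 0, 0, 0, 0], [0, 0, 0, 0, 0, 0, 0], [0, 0, 0, 0, 0, 0, 0]]}}

```text
time: 4.65
eef_pos: [0.5119, -0.1152, 0.059]
tcp_rot: [180.0, 0.1, 169.0]
contact_force: [-4.8, -0.8, 16.6]
finger_gap: 0.0002
gripper_force: 8.6
```

The fingers now read fully shut, so I need to look again.

```bash
python3 - <<'E'
from h import *
s=bot.state();print(s["gripper_force"],s["finger_gap"],s["eef_pos"],s["tcp_rot"],s["contact_force"],s["torque"])
a=bot.get_image("wrist");b=bot.get_image("scene")
np.savez("w2.npz",X=cloud(a),im=a["img"])
f=lambda i,n:np.clip(255*(i/255.)**n,0,255).astype(np.uint8)
A=cv2.resize(f(a["img"][190:370,220:420],.5),(500,450),interpolation=cv2.INTER_CUBIC)
B=cv2.resize(f(b["img"][105:195,385:445],.5),(300,450),interpolation=cv2.INTER_CUBIC)
cv2.imwrite("pics/g2.png",np.hstack([A,B]))
X=cloud(a)
for o in bot.outline_of(a,"stop")[:2]:
    q=X[o["region"]];q=q[np.isfinite(q[:,0])];print(o["confidence"],o["location"],np.percentile(q,[2,50,98],axis=0).round(3))
for r in range(160,360,12):print(r,[tuple((X[r,c]*1000).round().astype(int)) if np.isfinite(X[r,c,0]) else 0 for c in(280,300,318,336,356)])
E
```

```text
8.646559343009232 0.0002189107578235847 [ 0.51191097 -0.11524661  0.05897819] [1.79997126e+02 1.43793393e-01 1.68957693e+02] [-4.83055377 -0.82204835 16.57742394] [-0.30466939  1.05556016 -0.06760581]
0.64 [217.7, 326.0] [[ 0.453 -0.119  0.031]
 [ 0.495 -0.105  0.064]
 [ 0.522 -0.094  0.091]]
160 [(np.int64(459), np.int64(-130), np.int64(43)), (np.int64(461), np.int64(-117), np.int64(45)), (np.int64(463), np.int64(-106), np.int64(47)), (np.int64(466), np.int64(-94), np.int64(43)), (np.int64(468), np.int64(-81), np.int64(43))]
172 [(np.int64(472), np.int64(-137), np.int64(13)), (np.int64(475), np.int64(-122), np.int64(14)), (np.int64(471), np.int64(-107), np.int64(47)), (np.int64(481), np.int64(-95), np.int64(12)), (np.int64(484), np.int64(-80), np.int64(13))]
184 [(np.int64(482), np.int64(-140), np.int64(13)), (np.int64(485), np.int64(-124), np.int64(14)), (np.int64(479), np.int64(-109), np.int64(47)), (np.int64(490), np.int64(-97), np.int64(13)), 0]
196 [(np.int64(491), np.int64(-142), np.int64(14)), (np.int64(494), np.int64(-126), np.int64(13)), (np.int64(487), np.int64(-110), np.i
[... 2542 characters left out ...]
(-123), np.int64(160)), (np.int64(493), np.int64(-117), np.int64(161)), (np.int64(637), np.int64(-140), np.int64(0)), (np.int64(496), np.int64(-106), np.int64(160)), (np.int64(497), np.int64(-100), np.int64(160))]
340 [(np.int64(493), np.int64(-123), np.int64(165)), (np.int64(494), np.int64(-117), np.int64(165)), (np.int64(652), np.int64(-143), np.int64(0)), (np.int64(496), np.int64(-106), np.int64(165)), (np.int64(497), np.int64(-101), np.int64(165))]
352 [(np.int64(493), np.int64(-122), np.int64(169)), (np.int64(494), np.int64(-117), np.int64(169)), (np.int64(668), np.int64(-146), np.int64(-1)), (np.int64(497), np.int64(-107), np.int64(168)), (np.int64(496), np.int64(-101), np.int64(170))]
```

View pics/g2.png

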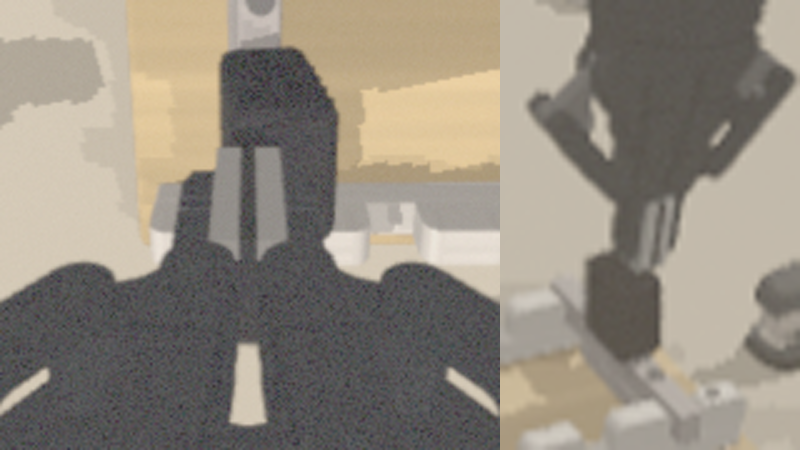

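The fingers closed on top of the block: the tips are at z about 0.092 although the reported TCP is at 0.059. I'll compare the tip height with the TCP in the earlier wrist picture.

```bash
python3 - <<'E'
from h import *
for n,sl in(("w1",(slice(255,330),slice(170,460))),("w2",(slice(245,300),slice(295,345)))):
    X=np.load(n+".npz")["X"][sl].reshape(-1,3);X=X[np.isfinite(X[:,0])]
    f=X[(X[:,2]>(.12 if n=="w1" else .093))]
    o=np.argsort(f[:,2])[:40:4];print(n,f[o].round(3).tolist())
E
```

```text
w1 [[0.522, -0.072, 0.244], [0.499, -0.154, 0.244], [0.526, -0.073, 0.244], [0.512, -0.07, 0.244], [0.523, -0.072, 0.244], [0.522, -0.072, 0.245], [0.5, -0.154, 0.245], [0.513, -0.07, 0.245], [0.503, -0.155, 0.245], [0.517, -0.071, 0.245]]
w2 [[0.503, -0.108, 0.094], [0.502, -0.109, 0.095], [0.5, -0.119, 0.095], [0.501, -0.111, 0.095], [0.5, -0.116, 0.095], [0.501, -0.113, 0.096], [0.501, -0.11, 0.096], [0.5, -0.117, 0.096], [0.502, -0.109, 0.096], [0.5, -0.115, 0.096]]
```

>>> {"fn": "apply_moves", "kwargs": {"motion": [[0, 0, 0, -3, 0, 0, 0], [5.5, 0, 0, -2, 0, 0, 0], [5.5, 0, 0, 0, 0, 0, 0], [5.5, 0, 0, 0, 0, 0, 0], [5.5, 0, 0, 0, 0, 0, 0], [5.5, 0, 0, 0, 0, 0, 0]]}}

```text
time: 5.55
eef_pos: [0.5107, -0.1142, 0.1065]
tcp_rot: [-180.0, -0.1, 169.0]
contact_force: [0.1, 0.4, 0.6]
finger_gap: 0.055
gripper_force: 0.0
```

```bash
python3 - <<'E'
from h import *
s=bot.state();print({k:np.round(s[k],4) for k in("time","eef_pos","tcp_rot","finger_gap","contact_force")})
p=bot.get_image("wrist");X=cloud(p);np.savez("w3.npz",X=X,im=p["img"])
P=X.reshape(-1,3);P=P[np.isfinite(P[:,0])]
g=P[(P[:,2]>.083)&(P[:,2]<.096)&(abs(P[:,0]-.51)<.03)&(abs(P[:,1]+.114)<.03)]
print(len(g),cv2.minAreaRect((g[:,:2]*1000).astype(np.float32)),g.mean(0))
f=P[(P[:,2]>.105)&(abs(P[:,0]-.51)<.03)]
for a in(-1,1):
  h=f[(a*(f[:,1]+.115)>.01)&(abs(f[:,1]+.115)<.06)];o=np.argsort(h[:,2])[:40:5];print(h[o].round(3).tolist())
cv2.imwrite("pics/w3.png",p["img"][120:400])
E
```

```text
{'time': np.float64(5.55), 'eef_pos': array([ 0.5107, -0.1142,  0.1065]), 'tcp_rot': array([-1.799908e+02, -6.290000e-02,  1.690134e+02]), 'finger_gap': np.float64(0.055), 'contact_force': array([0.0845, 0.3593, 0.6307])}
1509 ((511.5301513671875, -113.8917007446289), (23.81739044189453, 35.24251937866211), 79.8694839477539) [ 0.51019235 -0.11340109  0.0890691 ]
[[0.5, -0.14, 0.142], [0.501, -0.14, 0.143], [0.502, -0.14, 0.143], [0.515, -0.143, 0.144], [0.51, -0.142, 0.144], [0.496, -0.139, 0.145], [0.505, -0.141, 0.145], [0.5, -0.14, 0.146]]
[[0.518, -0.087, 0.142], [0.512, -0.086, 0.143], [0.521, -0.088, 0.143], [0.509, -0.086, 0.144], [0.513, -0.086, 0.144], [0.523, -0.088, 0.145], [0.506, -0.085, 0.145], [0.508, -0.085, 0.145]]
```

View pics/w3.png

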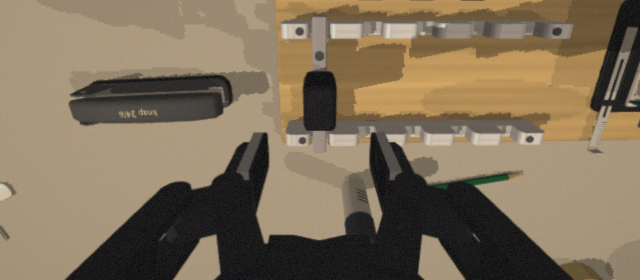

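The stop is still seated and undisturbed (wrist crop, (320,100)). The finger tips consistently stand about 32 mm higher than the reported TCP, so I need to go correspondingly lower: TCP about 0.0245.

>>> {"fn": "apply_moves", "kwargs": {"motion": [[5.5, 0, 0, 4, 0, 0, 0], [5.5, 0, 0, 3, 0, 0, 0], [5.5, 0, 0, 1.2, 0, 0, 0], [5.5, 0, 0, 0, 0, 0, 0], [0, 0, 0, 0, 0, 0, 0], [0, 0, 0, 0, 0, 0, 0], [0, 0, 0, 0, 0, 0, 0], [0, 0, 0, 0, 0, 0, 0]]}}

```text
time: 6.6
eef_pos: [0.512, -0.1143, 0.0263]
tcp_rot: [180.0, 0.1, 169.0]
contact_force: [-0.9, -0.1, 6.9]
finger_gap: 0.0228
gripper_force: 58.8
```

Firm grip now (23 mm, 59 N). I'm lifting 3.5 cm.

>>> {"fn": "apply_moves", "kwargs": {"motion": [[0, 0, 0, -1, 0, 0, 0], [0, 0, 0, -1.5, 0, 0, 0], [0, 0, 0, -1, 0, 0, 0], [0, 0, 0, 0, 0, 0, 0], [0, 0, 0, 0, 0, 0, 0]]}}

```text
time: 7.22
eef_pos: [0.511, -0.1141, 0.06]
tcp_rot: [180.0, -0.0, 169.0]
contact_force: [0.4, -0.0, -2.2]
finger_gap: 0.0232
gripper_force: 58.9
```

```bash
cat > chk.py <<'E'
from h import *
s=bot.state();print({k:np.round(s[k],4) for k in("time","eef_pos","tcp_rot","finger_gap","contact_force","gripper_force")})
q=np.array([.5288,-.0260,-.190]);c,s_=np.cos(q[2]),np.sin(q[2])
for cam in("top","scene","wrist"):
    p=bot.get_image(cam);X=cloud(p);np.savez(f"c_{cam}.npz",X=X,im=p["img"])
    d=X[...,:2]-q[:2];L=np.dstack([c*d[...,0]+s_*d[...,1],-s_*d[...,0]+c*d[...,1],X[...,2]])
    for o in bot.outline_of(p,"stop"):
        if not(p["img"][o["region"]].mean(0)[[0,2]]@[-1,1]<50):continue
        m=cv2.erode(o["region"].astype(np.uint8),np.ones((3,3)))>0
        Q=L[m&np.isfinite(X[...,0])];
        if len(Q):print(cam,round(o["confidence"],2),np.round(o["location"]),len(Q),(np.percentile(Q,[3,50,97],axis=0)*1000).round(1).tolist())
    # bar points off the grip, in guide frame: near y of TCP, |x| 25..60
    e=bot.state()["eef_pos"];y0=-s_*(e[0]-q[0])+c*(e[1]-q[1])
    for a in(-1,1):
        B=L[np.isfinite(X[...,0])&(a*L[...,0]>.022)&(a*L[...,0]<.064)&(abs(L[...,1]-y0)<.012)]
        zt=np.array([]) if not len(B) else B[B[:,2]>.046-.008]
        if len(zt):
            top=zt[zt[:,2]>np.percentile(zt[:,2],60)-.003];print(cam,"bar side",a,len(top),"x",(np.percentile(top[:,0],[2,98])*1000).round(1),"y mid",(np.percentile(top[:,1],[3,97])*1000).round(1),"z",(np.median(top[:,2])*1000).round(1))
print("tcp in guide",c*(e[0]-q[0])+s_*(e[1]-q[1]),y0)
E
python3 chk.py
```

```text
{'time': np.float64(7.225), 'eef_pos': array([ 0.511 , -0.1141,  0.06  ]), 'tcp_rot': array([ 1.799917e+02, -6.000000e-03,  1.690239e+02]), 'finger_gap': np.float64(0.0232), 'contact_force': array([ 0.4319, -0.0479, -2.1992]), 'gripper_force': np.float64(58.9242)}
top 0.57 [217. 421.] 121 [[-59.4, -94.8, 73.3], [-27.0, -88.6, 81.1], [-13.2, -81.4, 123.4]]
top bar side -1 233 x [-63.4 -27.7] y mid [-100.1  -78.3] z 576.8
top bar side 1 55 x [22.4 30.7] y mid [-100.  -79.] z 495.5
scene 0.6 [164. 413.] 320 [[-60.0, -93.5, 57.6], [-17.5, -84.5, 77.5], [43.0, -79.3, 124.4]]
scene bar side -1 562 x [-45.8 -24.9] y mid [-101.1  -78.7] z 404.3
scene bar side 1 43 x [24.4 60.6] y mid [-94.3 -82.6] z 78.2
wrist 0.57 [261. 318.] 6281 [[-59.0, -99.7, 78.3], [-17.5, -89.4, 119.2], [13.2, -79.5, 123.9]]
wrist bar side -1 1559 x [-62.3 -23. ] y mid [-95.2 -83.9] z 79.2
wrist bar side 1 122 x [54.7 60.9] y mid [-95.5 -84.2] z 78.8
tcp in guide -0.0009231761748245207 -0.09003793573946034
```

The stop is lifted level: bar top at 79 mm, underside about 61, with the bar centred at guide y -89.7. I'm moving 18 cm along the rails.

>>> {"fn": "apply_moves", "kwargs": {"motion": [[0, 0, 3, 0, 0, 0, 0], [0, 0, 4, 0, 0, 0, 0], [0, 0, 4, 0, 0, 0, 0], [0, 0, 4, 0, 0, 0, 0], [0, 0, 3, 0, 0, 0, 0], [0, 0, 0, 0, 0, 0, 0], [0, 0, 0, 0, 0, 0, 0]]}}

```text
time: 8.4
eef_pos: [0.5452, 0.0617, 0.0599]
tcp_rot: [-180.0, -0.0, 169.0]
contact_force: [0.1, -0.8, -1.3]
finger_gap: 0.0232
gripper_force: 59.0
```

```bash
python3 chk.py | grep -v "top bar\|scene bar"
```

```text
{'time': np.float64(8.4), 'eef_pos': array([0.5452, 0.0617, 0.0599]), 'tcp_rot': array([-1.799600e+02, -1.850000e-02,  1.690002e+02]), 'finger_gap': np.float64(0.0232), 'contact_force': array([ 0.1466, -0.7669, -1.2627]), 'gripper_force': np.float64(59.034)}
scene 0.96 [180. 344.] 379 [[-59.3, 81.1, 61.7], [-15.8, 92.6, 88.4], [14.8, 99.5, 126.6]]
wrist 0.55 [262. 317.] 6059 [[-58.4, 79.3, 78.7], [-16.8, 89.1, 120.1], [13.7, 99.1, 124.3]]
wrist bar side -1 1537 x [-61.5 -22.9] y mid [83.7 95. ] z 79.6
wrist bar side 1 123 x [55.5 61.6] y mid [83.3 94.6] z 79.3
tcp in guide -0.0002707116475423946 0.08923622801702998
```

>>> {"fn": "apply_moves", "kwargs": {"motion": [[0, 0, 0.05, 1, 0, 0, 0], [0, 0, 0, 1, 0, 0, 0], [0, 0, 0, 0.7, 0, 0, 0], [0, 0, 0, 0.5, 0, 0, 0], [0, 0, 0, 0.2, 0, 0, 0], [0, 0, 0, 0, 0, 0, 0]]}}

```text
time: 9.45
eef_pos: [0.5456, 0.0629, 0.0264]
tcp_rot: [180.0, 0.0, 169.0]
contact_force: [-0.7, -0.5, 0.0]
finger_gap: 0.0232
gripper_force: 59.5
```

```bash
python3 chk.py | grep -v "top bar\|scene bar"
```

```text
{'time': np.float64(9.45), 'eef_pos': array([0.5456, 0.0629, 0.0264]), 'tcp_rot': array([1.799868e+02, 8.300000e-03, 1.690111e+02]), 'finger_gap': np.float64(0.0232), 'contact_force': array([-0.73  , -0.4901,  0.0304]), 'gripper_force': np.float64(59.4816)}
scene 0.86 [193. 343.] 290 [[-58.8, 84.0, 29.3], [-15.4, 94.1, 60.2], [12.0, 101.5, 92.5]]
wrist 0.76 [260. 320.] 6262 [[-58.4, 80.6, 44.8], [-16.8, 90.7, 85.9], [14.0, 101.0, 90.5]]
wrist bar side -1 1636 x [-61.5 -23. ] y mid [80.7 96.9] z 45.6
wrist bar side 1 125 x [55.3 61.3] y mid [85.1 96.4] z 45.7
tcp in guide -0.00029704475168963046 0.09052109821795616
```

The bar is down in both rails (top at 45.6 mm, seated value 46), with no side load. I'm releasing and retreating upward.

>>> {"fn": "apply_moves", "kwargs": {"motion": [[3, 0, 0, 0, 0, 0, 0], [4.5, 0, 0, 0, 0, 0, 0], [5, 0, 0, 0, 0, 0, 0], [5, 0, 0, 0, 0, 0, 0], [5, 0, 0, -2, 0, 0, 0], [5, 0, 0, -4, 0, 0, 0], [5, 0, 0, -5, 0, 0, 0], [5, 0, 0, 0, 0, 0, 0]]}}

```text
time: 10.75
eef_pos: [0.5482, 0.0631, 0.1398]
tcp_rot: [179.8, 0.4, 169.0]
contact_force: [0.1, 0.0, -0.1]
finger_gap: 0.05
gripper_force: 0.0
```

```bash
python3 chk.py | grep -v "top bar\|scene bar"; python3 - <<'E'
from h import *
a=np.load("c_wrist.npz")["im"];b=np.load("c_scene.npz")["im"]
B=cv2.resize(b[145:265,290:450],(400,300),interpolation=cv2.INTER_CUBIC);A=cv2.resize(a[100:340,160:480],(400,300))
cv2.imwrite("pics/end.png",np.hstack([A,B]))
E
```

```text
{'time': np.float64(10.75), 'eef_pos': array([0.5482, 0.0631, 0.1398]), 'tcp_rot': array([179.8269,   0.3657, 169.0013]), 'finger_gap': np.float64(0.05), 'contact_force': array([ 0.1229,  0.0415, -0.1008]), 'gripper_force': np.float64(0.0)}
scene 0.65 [188. 340.] 433 [[-55.7, 83.8, 32.3], [-13.7, 95.7, 62.8], [49.2, 103.2, 92.6]]
scene 0.48 [208. 330.] 9618 [[-111.5, -108.8, 13.5], [-52.5, 133.9, 17.6], [48.1, 291.0, 81.7]]
scene 0.38 [219. 360.] 89 [[-105.7, 83.0, 27.5], [-103.8, 91.1, 43.0], [-101.6, 100.0, 60.5]]
wrist 0.63 [202. 317.] 2070 [[-57.1, 81.2, 44.7], [-11.9, 91.0, 87.3], [50.8, 100.7, 90.6]]
wrist bar side -1 616 x [-61.2 -22.9] y mid [79.3 96.6] z 45.5
wrist bar side 1 285 x [37.4 60.6] y mid [ 79.7 102. ] z 45.6
tcp in guide -0.0012242303506916543 0.09024836933285217
```

View pics/end.png

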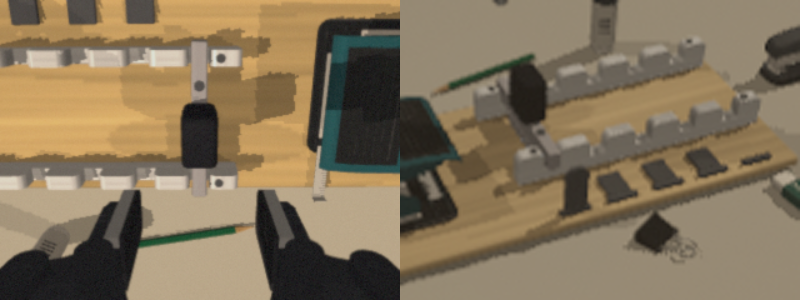

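The stop sits square in the last notch (left (199,130), right (527,115)), beside the upright tab (right (575,190)), and the fingers are clear of it.

```bash
python3 -c "
from rig import bot
print(bot.finish_job())"
```

```text
the job is handed in; nothing more can be done
None
```

The stop is seated, level and released in the notch beside the upright tab, and the job was handed in at about 11 s; the hand-in gave no verdict. The first grasp closed on top of the grip (about 17 N measured) before I corrected the height, and it left the stop undisturbed.

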